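Fit the right tool-post plate on the dowel pins

TASK

Three aluminium tool-post plates stand about the lathe bench; only one has holes spaced to suit the two dowel pins of the steel setting block. Pick that plate up by its post and lower it, without dropping it, over both pins until it lies flat on the block, then let go. The other two plates must end lying flat on the bench.

Things in the scene. Friction and masses are not known exactly. Their poses are not given: they have to be found in the camera images.
- seat (a point): Dark steel setting block 150 x 90 x 25 mm (x, y, z), fixed. Point: middle of its top face, 25 mm above the bench, half-way between its two upright brass dowel pins, on which face the right plate's underside rests. x along the row of pins, z up. Pins at x = -38 and +38 mm (76 apart), 24 mm tall, 12 mm in diameter for the lower 11 mm, tapering to 3 mm at the tip.
- plate_a_post (a point): Aluminium tool-post plate with the widest hole spacing: plate 130 x 50 x 10 mm (x, y, z), flat on the bench; two round 22 mm through-holes on its long centre line, centres 96 mm apart, 48 mm either side of the middle. A 22 x 22 mm post stands on its middle, top 60 mm above the underside. Point: on the post's axis, 45 mm above the underside, where to pinch it. x along the row of holes, z up. 0.15-0.31 kg.
- plate_b_post (a point): Aluminium tool-post plate with the narrowest hole spacing: plate 130 x 50 x 10 mm (x, y, z), flat on the bench; two round 22 mm through-holes on its long centre line, centres 56 mm apart, 28 mm either side of the middle. A 22 x 22 mm post stands on its middle, top 60 mm above the underside. Point: on the post's axis, 45 mm above the underside, where to pinch it. x along the row of holes, z up. 0.15-0.31 kg.
- plate_c_post (a point): Aluminium tool-post plate with the middle hole spacing: plate 130 x 50 x 10 mm (x, y, z), flat on the bench; two round 22 mm through-holes on its long centre line, centres 76 mm apart, 38 mm either side of the middle. A 22 x 22 mm post stands on its middle, top 60 mm above the underside. Point: on the post's axis, 45 mm above the underside, where to pinch it. x along the row of holes, z up. 0.15-0.31 kg.
Things that resemble listed ones, but are neither listed nor needed, are in the scene too. What is shaped like the part that bears plate_c_post but orange is not meant. What is shaped like the part that bears plate_b_post but purple is not meant.

How it is judged:
By the outcome, as a careful person would: the job done as asked, in the order asked, and still so for the second after the job is handed in, with the robot touching nothing.
It also fails if it takes over 40 s, if anything falls off the work surface, if the arm or the gripper's body presses on something with over 40 N, if the wrist force passes 120 N, or if a joint passes its speed limit or range.

ROBOT

A 6-joint arm with a two-finger parallel gripper is mounted at the origin on the work surface. World frame = base frame: x ahead of the robot, y to its left, z up, the work surface at z = 0. Lengths are in mm, angles in rad, forces in N, time in s.
With the tool pointing down it reaches from about 300 to 775 mm from the base axis. Payload 14.6 kg.
Tool frame: the origin (TCP) lies between the finger pads; the fingertips stand 17 mm ahead of it and the grasp point (between the pads) lies 2 mm behind it (manip.tip_reach is the distance from the TCP to the fingertips, in mm); z points along the fingers, y is the line along which they close (so a half turn about z gives the same grasp; the last joint's range is limited). The gripper opens to 94 mm and grips with 3 to 60 N. Pads are 16 mm wide; open, the fingers measure 119 mm over their backs; the gripper's body (75 mm by 177 mm) begins 78 mm behind the grasp point.
Start: joints at [-1.192, 0.3, 1.521, -0, 1.321, -0.067], TCP at [237.141, -496.239, 195.346] pointing down, gripper open.
Joint ranges: [-3.03, 3.03], [-0.79, 2.21], [0.23, 2.52], [-1.04, 4.18], [0, 3.07], [-2.55, 2.55]. Speed limits (rad/s): [2.22, 2.22, 2.57, 3.14, 3.14, 3.14].

INTERFACE

Orientations are given as [roll, pitch, yaw] about the fixed x, y, z axes, in that order (R = Rz(yaw) Ry(pitch) Rx(roll)).
In Python, from cell import manip, viewer gives the robot as it stands.
- The arm moves only by the tool apply_moves, never from a script. Its argument "moves" is a list of rows, each a list of 3 entries, a list of its own where there are three numbers: the shift along the tool's x, y, z each as a share of 0.25 m, from -1 to 1, then the turn, a rotation vector about the tool's x, y, z each as a share of pi rad, from -1 to 1, then the closure, from 0 (fully open) to 1 (shut). In form: [[[dx, dy, dz], [wx, wy, wz], grip], ...]. A call has 1 to 12 rows; each row is the pose to reach, as a shift and turn from the pose commanded when the call began, along the tool's axes at that moment, turning the shorter way round; what a row does not reach only later rows make up. A row lasts 1/12 s, in which the tool goes at most 41.7 mm and 7.16 degrees, less where a joint would pass 70% of its speed; a pose out of reach is approached as far as the arm can. A call with a number of a shift or a turn outside -1 to 1 is refused whole. A call with a gripper value outside its range is refused whole. The fingers move at their own pace and stop on an object; "squeeze" is the grip in N (left out, the last holds). Time passes only in rows, so rows that repeat a pose let the fingers close. It gives the time, the measured TCP pose, the force, the opening and the grip force at its end, in the units of the state.
- manip.read_state(): the state, without advancing time (a new reading comes with each control period).
- viewer.camera(name): name is "scene" or "top"; returns the picture (384x512x3 uint8, blue, green, red); there is no depth.
- viewer.camera_info(name): a dict with "camera_matrix" (3x3 intrinsics, pixels), "R" (3x3) and "t" (3): a world point X has camera coordinates R X + t. Camera axes: x right, y down, z forward; pixel columns grow to the right and rows downward; lengths in mm; the calibration is good to about 2 mm. A picture is of the moment at which its call begins. camera_info takes no time and is no camera call.
- manip.sign_off(): hands the job in; it is judged then, once.
The state is a dict: "clock": time; "joints": joint angles; "qd": joint speeds; "effort": joint torques, N m; "eef_pos": TCP position; "eef_rot": TCP orientation; "wrist_force": force on the tool from outside, world axes, zero at the start; "moment": the same for the moment, N m; "finger_gap": finger opening in mm; "finger_force": force on a finger pad.
Only numpy, scipy, OpenCV 4.12 (cv2) and the standard library are available. Lean on these libraries where they do the work, as an engineer would, in place of code of your own. Each camera call takes 0.05 s, during which the arm holds its last target. There are 200 camera calls.

## Working session

There is one attempt and no reset: what is moved stays moved. The work goes in short steps, Python scripts to look and compute and a tool call to move; the robot and the scene stay as the last step left them, time stands still between calls to the robot, and variables do not carry over. Pictures are saved under pics/ and viewed, at most 10 in all, crops included, and the job is handed in when it is done.

Besides the shell and the picture viewer there is one more tool, called after ">>>" by a JSON object that holds its "api" and its "payload", one argument or row to a line. apply_moves: Moves the arm, as the interface text tells. Shift numbers are shares of 0.25 m and turn numbers shares of pi rad, none past 1 either way. Its arguments: {"type":"object","properties":{"moves":{"type":"array"},"squeeze":{"type":"number"}},"required":["moves"]}

```bash
mkdir -p pics; python3 - <<'E'
from cell import manip, viewer
import cv2
for n in("scene","top"):
    cv2.imwrite(f"pics/{n}0.png",viewer.camera(n)); i=viewer.camera_info(n); print(n,i)
print(manip.read_state())
E
```

```text
scene {'camera_matrix': array([[371.53731491,   0.        , 252.69224252],
       [  0.        , 371.53731491, 192.07791541],
       [  0.        ,   0.        ,   1.        ]]), 'R': array([[-0.72150674,  0.69234535, -0.00927031],
       [ 0.60805773,  0.62715121, -0.48677218],
       [-0.33120057, -0.3568463 , -0.87347977]]), 't': array([ 262.69684297, -308.32326944, 1254.08376935])}
top {'camera_matrix': array([[469.2390864 ,   0.        , 254.21269039],
       [  0.        , 469.2390864 , 191.84300686],
       [  0.        ,   0.        ,   1.        ]]), 'R': array([[ 0.01349705, -0.99990838, -0.00103404],
       [-0.99796699, -0.01340641, -0.06230702],
       [ 0.06228745,  0.0018729 , -0.99805649]]), 't': array([  95.05632086,  457.15534196, 1342.36848963])}
{'clock': 0.1, 'joints': array([-1.19161609e+00,  3.00412780e-01,  1.52150776e+00, -2.79931466e-05,
        1.32066474e+00, -6.66283496e-02]), 'qd': array([ 0.00164285, -0.00189009, -0.00161908,  0.00028341, -0.00018996,
       -0.00067822]), 'effort': array([ 4.91164028e-04, -5.32642508e+01, -3.53284192e+01,  7.09400699e-02,
        2.34859425e-02, -6.32101501e-05]), 'eef_pos': array([ 237.04335768, -496.03919684,  194.84933311]), 'eef_rot': array([-3.14060043e+00, -3.90331170e-05,  4.45815506e-01]), 'wrist_force': array([ 0.26528208, -0.12519625, -0.73343822]), 'moment': array([-0.00945816, -0.04447594,  0.01168526]), 'finger_force': 0.0, 'finger_gap': 94.0039067020083}
```

View pics/top0.png

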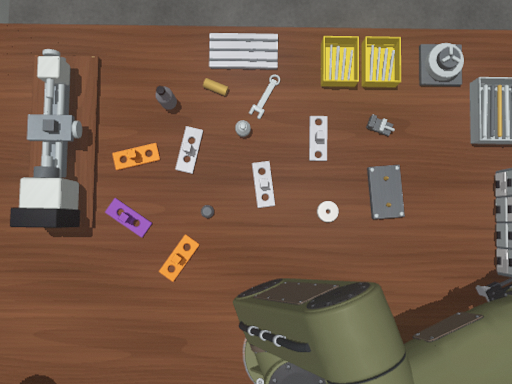

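View pics/scene0.png

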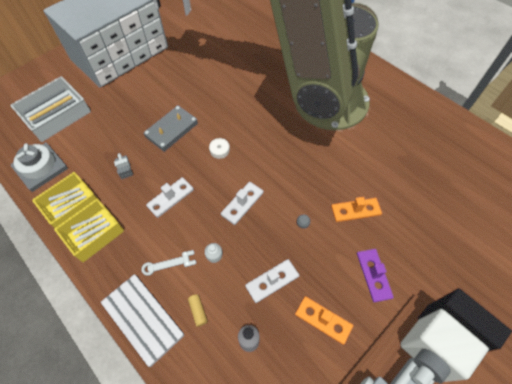

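The top view shows three white plates at about (189,149), (318,138) and (264,184), and the block with brass pins at (386,192). Next I measure the hole spacings.

```bash
cat > h.py <<'E'
from cell import manip, viewer
import cv2, numpy as np
def ray(n,uv,z):
    i=viewer.camera_info(n); R,t,K=i["R"],i["t"],i["camera_matrix"]
    d=R.T@np.linalg.solve(K,np.array([uv[0],uv[1],1.])); c=-R.T@t
    return c+d*(z-c[2])/d[2]
def proj(n,X):
    i=viewer.camera_info(n); p=i["camera_matrix"]@(i["R"]@np.array(X,float)+i["t"]); return p[:2]/p[2]
E
python3 - <<'E'
from h import *
cr={"top":[(189,149),(318,138),(264,184)],"scene":[(273,281),(170,197),(242,202)]}
pads=[]
for n in cr:
    im=cv2.imread(f"pics/{n}0.png"); hsv=cv2.cvtColor(im,cv2.COLOR_BGR2HSV)
    for c in cr[n]:
        x,y=c; w=32
        s=hsv[y-w:y+w,x-w:x+w]; m=((s[...,2]>140)&(s[...,1]<60)).astype(np.uint8)*255
        cs,hi=cv2.findContours(m,cv2.RETR_CCOMP,cv2.CHAIN_APPROX_NONE)
        print(n,c)
        for k,q in enumerate(cs):
            if len(q)<5: continue
            M=cv2.moments(q)
            if M["m00"]<8: continue
            p=np.array([M["m10"]/M["m00"]+x-w,M["m01"]/M["m00"]+y-w])
            if hi[0][k][3]>=0: print("  hole",p.round(1),M["m00"],ray(n,p,7).round(1))
            elif M["m00"]>200:
                r=cv2.minAreaRect(q); print("  plate",ray(n,np.array(r[0])+[x-w,y-w],8).round(1),r[1:])
        pads.append(cv2.resize(im[y-w:y+w,x-w:x+w],(256,256),interpolation=cv2.INTER_CUBIC))
    im2=im
top=cv2.imread("pics/top0.png");x,y=386,192
b=cv2.resize(top[y-32:y+32,x-32:x+32],(256,256),interpolation=cv2.INTER_CUBIC)
cv2.imwrite("pics/z.png",cv2.resize(np.vstack([np.hstack(pads[:3]+[b]),np.hstack(pads[3:]+[b])]),(800,400)))
hs=cv2.cvtColor(top,cv2.COLOR_BGR2HSV)[y-32:y+32,x-32:x+32]
m=((hs[...,1]>110)&(hs[...,0]>12)&(hs[...,0]<35)&(hs[...,2]>80)).astype(np.uint8)
_,_,st,ce=cv2.connectedComponentsWithStats(m);
for a,c in zip(st,ce): print("brass",a[4],(c+[x-32,y-32]).round(1),ray("top",c+[x-32,y-32],37).round(1))
hsv=cv2.cvtColor(top,cv2.COLOR_BGR2HSV)[y-45:y+45,x-45:x+45]
m=((hsv[...,1]<70)).astype(np.uint8)
cs,_=cv2.findContours(m,0,2);q=max(cs,key=cv2.contourArea);r=cv2.minAreaRect(q);print("block",ray("top",np.array(r[0])+[x-45,y-45],25),r)
bp=cv2.boxPoints(r)+[x-45,y-45]; print([ray("top",k,25).round(0) for k in bp])
E
```

```text
top (189, 149)
  plate [578.3 294.7   8. ] ((18.190170288085938, 45.354156494140625), 14.03624439239502)
  hole [189.1 154. ] 118.0 [564.6 293.1   7. ]
  hole [191.1 139.9] 47.5 [606.2 288.1   7. ]
top (318, 138)
  plate [616.5 -83.2   8. ] ((44.0, 18.0), 90.0)
  hole [317.9 153.9] 48.5 [570.  -83.2   7. ]
  hole [318.8 140.3] 61.0 [610.  -85.8   7. ]
  hole [318.1 121.5] 47.0 [665.7 -83.3   7. ]
top (264, 184)
  plate [479.8  75.8   8. ] ((45.64478302001953, 18.23310661315918), 82.87498474121094)
  hole [264.6 196.7] 43.5 [442.6  70.8   7. ]
  hole [265.6 187.3] 45.0 [469.9  68.2   7. ]
  hole [261.2 170.9] 48.0 [517.6  81.6   7. ]
scene (273, 281)
  plate [579.7 295.6   8. ] ((21.949722290039062, 52.66101837158203), 58.73626708984375)
  hole [262.7 285.8] 39.0 [606.2 289.1   7. ]
  hole [281.6 274.7] 35.5 [551.  302.3   7. ]
scene (170, 197)
  plate [618.3 -88.3   8. ] ((22.839359283447266, 48.01660919189453), 52.30575942993164)
  hole [156. 207.] 22.0 [666.7 -81.7   7. ]
  hole [182.8 186.9] 20.5 [570.5 -80.2   7. ]
scene (242, 202)
  plate [482.4  76.2   8. ] ((20.05006217956543, 46.14971160888672), 41.496463775634766)
  hole [233.5 211.8] 22.0 [518.5  82.9   7. ]
  hole [250.2 193.2] 21.5 [443.5  72.2   7. ]
brass 4072 [385.5 191.5] [ 460.4 -271.9   37. ]
brass 11 [385.4 177.9] [ 499.2 -271.7   37. ]
brass 13 [388.2 204.3] [ 424.1 -279.3   37. ]
block [ 461.03290435 -274.87243569   25.        ] ((44.364959716796875, 44.55953598022461), (53.017520904541016, 33.16706085205078), 84.64418029785156)
[array([ 532., -221.,   25.]), array([ 542., -316.,   25.]), array([ 391., -329.,   25.]), array([ 380., -234.,   25.])]
```

View pics/z.png

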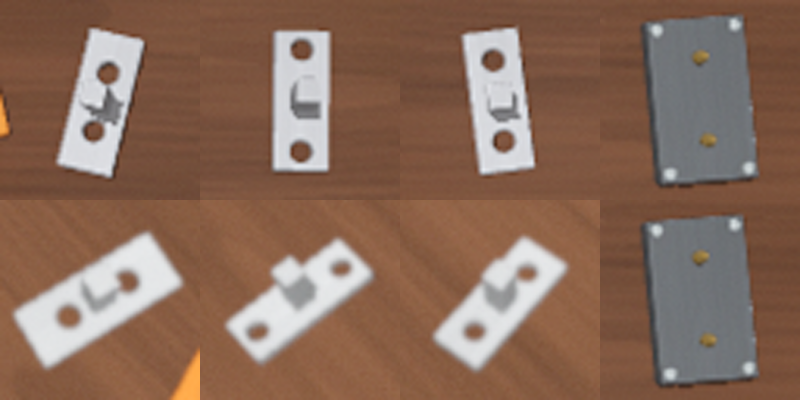

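The rightmost plate in the crop is the middle-spacing one. Its holes are 76 mm apart, its centre is about (480.6, 76.9) and its yaw is 0.142. The seat is about (461.5, -275), yaw about 0.09. I start by going halfway to the plate.

>>> {"api": "apply_moves", "payload": {
  "moves": [
    [[0.93, -0.82, 0], [0, 0, 0.097], 0],
    [[0.93, -0.82, 0], [0, 0, 0.097], 0],
    [[0.93, -0.82, 0], [0, 0, 0.097], 0],
    [[0.93, -0.82, 0], [0, 0, 0.097], 0],
    [[0.93, -0.82, 0], [0, 0, 0.097], 0],
    [[0.93, -0.82, 0], [0, 0, 0.097], 0],
    [[0.93, -0.82, 0], [0, 0, 0.097], 0],
    [[0.93, -0.82, 0], [0, 0, 0.097], 0],
    [[0.93, -0.82, 0], [0, 0, 0.097], 0]
  ],
  "squeeze": 30
}}

```text
clock: 0.85
eef_pos: [359.4, -208.1, 195.4]
eef_rot: [-3.141, -0.0, 0.145]
wrist_force: [-0.0, 0.1, -0.3]
finger_gap: 94.1
finger_force: 0.0
```

```bash
cat >> h.py <<'E'
from scipy.spatial.transform import Rotation as Ro
def to(pos,yaw):
    s=manip.read_state(); R=Ro.from_euler("xyz",s["eef_rot"]); T=Ro.from_euler("xyz",[np.pi,0,yaw])
    print("t",round(s["clock"],2),"at",s["eef_pos"].round(1),s["eef_rot"].round(3),"gap",round(s["finger_gap"],1),"F",s["wrist_force"].round(1))
    print("shift",(R.inv().apply(np.array(pos)-s["eef_pos"])/250).round(3),"turn",((R.inv()*T).as_rotvec()/np.pi).round(4))
E
python3 -c "
from h import *
to([480.6,76.9,120],.142)"
```

```text
t 0.85 at [ 359.4 -208.1  195.4] [-3.141 -0.     0.145] gap 94.1 F [-0.   0.1 -0.3]
shift [ 0.644 -1.058  0.302] turn [-0.0001 -0.0001  0.0009]
```

>>> {"api": "apply_moves", "payload": {
  "moves": [
    [[0.644, -1, 0.1], [0, 0, 0.001], 0],
    [[0.644, -1, 0.1], [0, 0, 0.001], 0],
    [[0.644, -1, 0.1], [0, 0, 0.001], 0],
    [[0.644, -1, 0.1], [0, 0, 0.001], 0],
    [[0.644, -1, 0.1], [0, 0, 0.001], 0],
    [[0.644, -1, 0.1], [0, 0, 0.001], 0],
    [[0.644, -1, 0.1], [0, 0, 0.001], 0],
    [[0.644, -1, 0.3], [0, 0, 0.001], 0],
    [[0.644, -1, 0.3], [0, 0, 0.001], 0],
    [[0.644, -1, 0.3], [0, 0, 0.001], 0]
  ]
}}

```text
clock: 1.68
eef_pos: [481.0, 58.6, 117.7]
eef_rot: [-3.141, 0.006, 0.138]
wrist_force: [0.2, 0.6, 1.0]
finger_gap: 94.0
finger_force: 0.0
```

```bash
python3 -c "
from h import *
to([480.6,76.9,43],.142)"
```

```text
t 1.68 at [481.   58.6 117.7] [-3.141  0.006  0.138] gap 94.0 F [0.2 0.6 1. ]
shift [ 0.01  -0.072  0.299] turn [-0.0001  0.002  -0.0011]
```

>>> {"api": "apply_moves", "payload": {
  "moves": [
    [[0, -0.06, 0], [0, 0, 0], 0],
    [[0, -0.06, 0.1], [0, 0, 0], 0],
    [[0, -0.06, 0.2], [0, 0, 0], 0],
    [[0, -0.06, 0.306], [0, 0, 0], 0],
    [[0, -0.06, 0.306], [0, 0, 0], 0],
    [[0, -0.06, 0.306], [0, 0, 0], 0]
  ]
}}

```text
clock: 2.18
eef_pos: [480.8, 72.8, 44.9]
eef_rot: [3.142, 0.001, 0.136]
wrist_force: [0.1, -0.4, 0.6]
finger_gap: 94.2
finger_force: 0.0
```

```bash
python3 -c "
from h import *
cv2.imwrite('pics/g1.png',np.hstack([viewer.camera('scene')[130:280,150:350],viewer.camera('top')[110:260,170:370]]))
to([480.6,76.9,43],.142)"
```

```text
t 2.28 at [481.8  73.3  46.1] [ 3.141e+00 -3.000e-03  1.370e-01] gap 93.8 F [1.4 0.4 0.4]
shift [-0.003 -0.015  0.012] turn [ 0.0001 -0.0008 -0.0016]
```

View pics/g1.png

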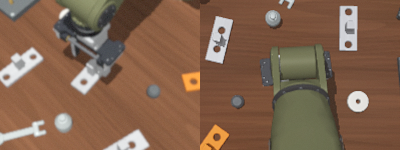

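The scene crop shows the fingers straddling the post at about (90,55), with nothing touched. I trim and close.

>>> {"api": "apply_moves", "payload": {
  "moves": [
    [[-0.003, -0.014, 0.006], [0, 0, -0.0015], 0],
    [[-0.003, -0.014, 0.006], [0, 0, -0.0015], 0.5],
    [[-0.003, -0.014, 0.006], [0, 0, -0.0015], 0.9],
    [[-0.003, -0.014, 0.006], [0, 0, -0.0015], 1],
    [[-0.003, -0.014, 0.006], [0, 0, -0.0015], 1],
    [[-0.003, -0.014, 0.006], [0, 0, -0.0015], 1],
    [[-0.003, -0.014, 0.006], [0, 0, -0.0015], 1],
    [[-0.003, -0.014, 0.006], [0, 0, -0.0015], 1],
    [[-0.003, -0.014, 0.006], [0, 0, -0.0015], 1],
    [[-0.003, -0.014, 0.006], [0, 0, -0.0015], 1],
    [[-0.003, -0.014, 0.006], [0, 0, -0.0015], 1]
  ],
  "squeeze": 35
}}

```text
clock: 3.2
eef_pos: [479.5, 77.3, 42.3]
eef_rot: [-3.142, 0.0, 0.143]
wrist_force: [-0.6, 0.4, -0.7]
finger_gap: 30.6
finger_force: 0.0
```

>>> {"api": "apply_moves", "payload": {
  "moves": [
    [[0, 0, 0], [0, 0, 0], 1],
    [[0, 0, 0], [0, 0, 0], 1],
    [[0, 0, 0], [0, 0, 0], 1],
    [[0, 0, 0], [0, 0, 0], 1],
    [[0, 0, 0], [0, 0, 0], 1],
    [[0, 0, 0], [0, 0, 0], 1],
    [[0, 0, -0.1], [0, 0, 0], 1],
    [[0, 0, -0.2], [0, 0, 0], 1],
    [[0, 0, -0.3], [0, 0, 0], 1],
    [[0, 0, -0.35], [0, 0, 0], 1],
    [[0, 0, -0.35], [0, 0, 0], 1],
    [[0, 0, -0.35], [0, 0, 0], 1]
  ]
}}

```text
clock: 4.2
eef_pos: [479.3, 77.4, 129.5]
eef_rot: [-3.141, -0.0, 0.143]
wrist_force: [-1.1, -0.5, -3.8]
finger_gap: 21.7
finger_force: 35.0
```

```bash
python3 -c "
from h import *
cv2.imwrite('pics/g2.png',np.vstack([viewer.camera('scene')[80:300,100:380],viewer.camera('top')[110:260,170:450]]))
to([461.5,-275,130],.09)"
```

```text
t 4.3 at [478.8  77.3 128.5] [-3.141e+00  2.000e-03  1.430e-01] gap 21.4 F [ 0.  -0.5 -3. ]
shift [-0.269  1.385 -0.006] turn [-0.      0.0007  0.0168]
```

View pics/g2.png

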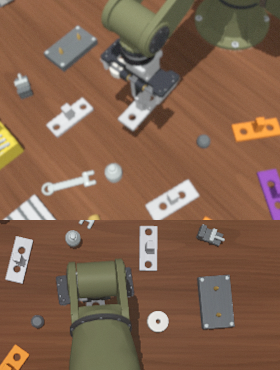

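The plate is lifted, and the force shows about 0.3 kg. It looks level. Carrying it across now; I'll cross-check the pins in the first scene image.

>>> {"api": "apply_moves", "payload": {
  "moves": [
    [[-0.18, 0.9, -0.05], [0, 0, 0.016], 1],
    [[-0.18, 0.9, -0.05], [0, 0, 0.016], 1],
    [[-0.18, 0.9, -0.05], [0, 0, 0.016], 1],
    [[-0.18, 0.9, -0.05], [0, 0, 0.016], 1],
    [[-0.18, 0.9, -0.05], [0, 0, 0.016], 1],
    [[-0.18, 0.9, -0.05], [0, 0, 0.016], 1],
    [[-0.18, 0.9, -0.05], [0, 0, 0.016], 1]
  ]
}}

```text
clock: 4.88
eef_pos: [466.1, -155.3, 141.1]
eef_rot: [-3.141, 0.002, 0.088]
wrist_force: [-0.4, -0.1, -2.0]
finger_gap: 21.8
finger_force: 35.0
```

```bash
python3 - <<'E'
from h import *
im=cv2.imread("pics/scene0.png"); x,y=171,127
hs=cv2.cvtColor(im,cv2.COLOR_BGR2HSV)[y-22:y+22,x-22:x+22]
m=((hs[...,1]>110)&(hs[...,0]>12)&(hs[...,0]<35)).astype(np.uint8)
_,_,st,ce=cv2.connectedComponentsWithStats(m)
for a,c in zip(st,ce):
    if 5<a[4]<60: print("brass",a,(c+[x-22,y-22]).round(1),ray("scene",c+[x-22,y-22],36).round(1))
to([461.5,-275,130],.095)
E
```

```text
brass [29 10  2  4  6] [178.5 116.5] [ 425.6 -275.8   36. ]
brass [11 24  2  4  7] [160.4 130.7] [ 501.3 -270.1   36. ]
t 4.88 at [ 466.1 -155.3  141.1] [-3.141e+00  2.000e-03  8.800e-02] gap 21.8 F [-0.4 -0.1 -2. ]
shift [-0.06   0.475  0.044] turn [-0.0001  0.0005 -0.0021]
```

>>> {"api": "apply_moves", "payload": {
  "moves": [
    [[-0.06, 0.4, 0.04], [0, 0, 0], 1],
    [[-0.06, 0.45, 0.04], [0, 0, 0], 1],
    [[-0.06, 0.45, 0.04], [0, 0, 0], 1],
    [[-0.06, 0.45, 0.04], [0, 0, 0], 1],
    [[-0.06, 0.46, 0.04], [0, 0, 0], 1],
    [[-0.06, 0.46, 0.04], [0, 0, 0], 1],
    [[-0.06, 0.46, 0.04], [0, 0, 0], 1]
  ]
}}

```text
clock: 5.47
eef_pos: [462.7, -266.6, 131.9]
eef_rot: [-3.141, 0.001, 0.093]
wrist_force: [0.5, 0.5, -2.9]
finger_gap: 21.6
finger_force: 35.0
```

```bash
python3 -c "
from h import *
to([461.3,-274.2,98],.087)"
```

```text
t 5.47 at [ 462.7 -266.6  131.9] [-3.141e+00  1.000e-03  9.300e-02] gap 21.6 F [ 0.5  0.5 -2.9]
shift [-0.008  0.03   0.135] turn [-0.0002  0.0002  0.002 ]
```

>>> {"api": "apply_moves", "payload": {
  "moves": [
    [[-0.008, 0.03, 0.07], [0, 0, 0.002], 1],
    [[-0.008, 0.03, 0.135], [0, 0, 0.002], 1],
    [[-0.008, 0.03, 0.135], [0, 0, 0.002], 1],
    [[-0.008, 0.03, 0.135], [0, 0, 0.002], 1]
  ]
}}

```text
clock: 5.8
eef_pos: [461.3, -274.3, 98.4]
eef_rot: [-3.141, 0.001, 0.087]
wrist_force: [0.7, 0.2, -1.6]
finger_gap: 21.5
finger_force: 35.0
```

```bash
python3 -c "
from h import *
a=viewer.camera('scene')[70:180,90:250];b=viewer.camera('top')[135:245,320:480]
cv2.imwrite('pics/g3.png',np.hstack([cv2.resize(k,None,fx=2.5,fy=2.5,interpolation=cv2.INTER_CUBIC) for k in(a,b)]))
to([461.3,-274.2,98],.087)"
```

```text
t 5.9 at [ 461.9 -274.9   99.6] [ 3.141e+00 -1.000e-03  8.700e-02] gap 21.3 F [ 0.   0.8 -2.6]
shift [-0.002 -0.003  0.007] turn [ 0.0002 -0.0003 -0.    ]
```

View pics/g3.png

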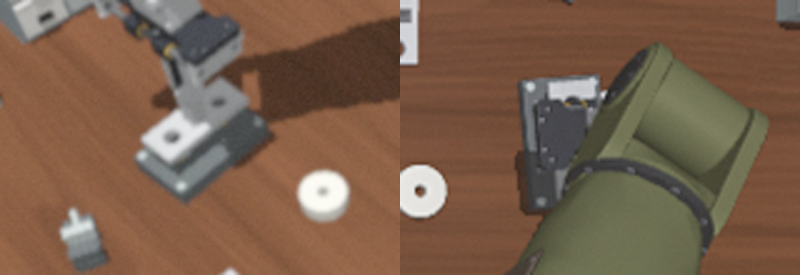

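The scene crop shows the plate held just over the block. Its holes are at about (159.2,124.4) and (177.2,110.8) in full-image pixels. I compare these with the pins.

```bash
python3 -c "
from h import *
im=viewer.camera('scene');x0,y0=145,98
g=cv2.cvtColor(im,cv2.COLOR_BGR2HSV)[y0:y0+40,x0:x0+48]
m=((g[...,2]>150)&(g[...,1]<60)).astype(np.uint8)
cs,hi=cv2.findContours(m,cv2.RETR_CCOMP,cv2.CHAIN_APPROX_NONE)
for k,q in enumerate(cs):
    M=cv2.moments(q)
    if M['m00']>8: p=np.array([M['m10'],M['m01']])/M['m00']+[x0,y0]; print(hi[0][k][3],M['m00'],p.round(1),ray('scene',p,64).round(1))
for p in[(159.2,124.4),(177.2,110.8)]: print(ray('scene',p,64))
to([461.3,-274.2,85],.087)"
```

```text
-1 322.0 [158.9 123.4] [ 496.5 -273.7   64. ]
0 21.5 [158.2 124.2] [ 500.1 -272.7   64. ]
[ 498.25516564 -269.83527205   64.        ]
[ 425.49249029 -274.1535455    64.        ]
t 5.95 at [ 461.9 -275.1   99.7] [ 3.141e+00 -1.000e-03  8.700e-02] gap 21.6 F [ 1.   0.3 -1.8]
shift [-0.002 -0.004  0.059] turn [ 0.0003 -0.0004 -0.0001]
```

>>> {"api": "apply_moves", "payload": {
  "moves": [
    [[0.004, -0.004, 0.02], [0, 0, 0], 1],
    [[0.004, -0.004, 0.035], [0, 0, 0], 1],
    [[0.004, -0.004, 0.05], [0, 0, 0], 1],
    [[0.004, -0.004, 0.065], [0, 0, 0], 1],
    [[0.004, -0.004, 0.08], [0, 0, 0], 1],
    [[0.004, -0.004, 0.095], [0, 0, 0], 1],
    [[0.004, -0.004, 0.095], [0, 0, 0], 1]
  ]
}}

```text
clock: 6.53
eef_pos: [461.9, -274.0, 73.9]
eef_rot: [-3.141, 0.001, 0.086]
wrist_force: [-0.1, 0.1, -2.5]
finger_gap: 21.4
finger_force: 35.0
```

No contact, and the plate is already below the pin tapers. I lower the rest.

>>> {"api": "apply_moves", "payload": {
  "moves": [
    [[0, 0, 0.008], [0, 0, 0], 1],
    [[0, 0, 0.015], [0, 0, 0], 1],
    [[0, 0, 0.02], [0, 0, 0], 1],
    [[0, 0, 0.024], [0, 0, 0], 1],
    [[0, 0, 0.026], [0, 0, 0], 1],
    [[0, 0, 0.026], [0, 0, 0], 1]
  ]
}}

```text
clock: 7.03
eef_pos: [462.2, -274.2, 68.3]
eef_rot: [-3.142, 0.0, 0.086]
wrist_force: [0.0, 0.4, -1.9]
finger_gap: 21.3
finger_force: 35.0
```

>>> {"api": "apply_moves", "payload": {
  "moves": [
    [[0, 0, 0.003], [0, 0, 0], 1],
    [[0, 0, 0.006], [0, 0, 0], 1],
    [[0, 0, 0.008], [0, 0, 0], 1],
    [[0, 0, 0.008], [0, 0, 0], 1]
  ]
}}

```text
clock: 7.37
eef_pos: [462.4, -274.6, 67.2]
eef_rot: [3.141, -0.001, 0.086]
wrist_force: [-3.1, -0.2, 6.4]
finger_gap: 22.4
finger_force: 34.9
```

Contact at the expected height: +6 N at TCP z 67.2. I release, then raise.

>>> {"api": "apply_moves", "payload": {
  "moves": [
    [[0, 0, 0], [0, 0, 0], 0.7],
    [[0, 0, 0], [0, 0, 0], 0.6],
    [[0, 0, 0], [0, 0, 0], 0.5],
    [[0, 0, 0], [0, 0, 0], 0.4],
    [[0, 0, 0], [0, 0, 0], 0.4],
    [[0, 0, 0], [0, 0, 0], 0.4],
    [[0, 0, 0], [0, 0, 0], 0.4],
    [[0, 0, 0], [0, 0, 0], 0.4],
    [[0, 0, 0], [0, 0, 0], 0.4]
  ]
}}

```text
clock: 8.12
eef_pos: [462.2, -274.2, 66.3]
eef_rot: [-3.142, 0.0, 0.086]
wrist_force: [-0.1, -0.3, -0.1]
finger_gap: 56.2
finger_force: 0.0
```

>>> {"api": "apply_moves", "payload": {
  "moves": [
    [[0, 0, -0.05], [0, 0, 0], 0.4],
    [[0, 0, -0.15], [0, 0, 0], 0.4],
    [[0, 0, -0.3], [0, 0, 0], 0.4],
    [[0, 0, -0.5], [0, 0, 0], 0.4],
    [[0, 0, -0.5], [0, 0, 0], 0.4],
    [[-0.4, 0.9, -0.5], [0, 0, 0], 0.4],
    [[-0.4, 0.9, -0.5], [0, 0, 0], 0.4],
    [[-0.4, 0.9, -0.5], [0, 0, 0], 0.4],
    [[-0.4, 0.9, -0.5], [0, 0, 0], 0.4],
    [[-0.4, 0.9, -0.5], [0, 0, 0], 0.4],
    [[-0.4, 0.9, -0.5], [0, 0, 0], 0.4],
    [[-0.4, 0.9, -0.5], [0, 0, 0], 0.4]
  ]
}}

```text
clock: 9.12
eef_pos: [378.8, -511.9, 190.3]
eef_rot: [3.141, 0.001, 0.081]
wrist_force: [-1.2, 1.1, -0.7]
finger_gap: 56.4
finger_force: 0.0
```

```bash
python3 -c "
from h import *
a=viewer.camera('scene')[90:170,115:235];b=viewer.camera('top')[150:230,320:440]
cv2.imwrite('pics/g4.png',np.hstack([cv2.resize(k,None,fx=3.3,fy=3.3,interpolation=cv2.INTER_CUBIC) for k in(a,b)]))
to([461.3,-274.2,98],.087)"
```

```text
t 9.22 at [ 381.2 -507.7  190.5] [-3.141  0.     0.084] gap 56.4 F [ 1.2  0.2 -0.5]
shift [ 0.398 -0.904  0.371] turn [-0.0003  0.0001 -0.0009]
```

View pics/g4.png

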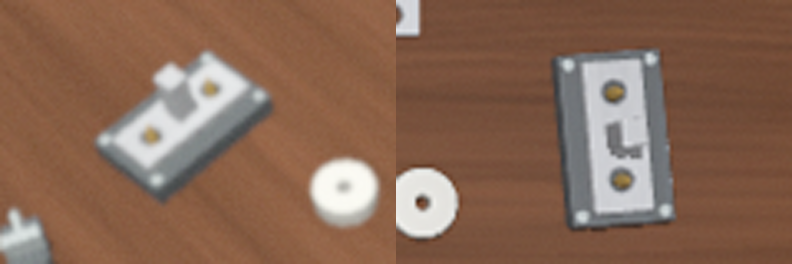

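Both views show a brass pin standing in each hole, at crop pixels (150,135)/(210,88) in scene and (614,91)/(621,180) in top. The plate lies flat on the block and the other two plates were not touched.

```bash
python3 -c "
from cell import manip
print(manip.sign_off())"
```

```text
the job is handed in; nothing more can be done
None
```

The plate with the middle hole spacing (plate_c) lies flat on the setting block over both pins and is released; the other two plates were left untouched on the bench, and the job was handed in at about 9.2 s.

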